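Lay a marble kerb stone to an even joint with a spacer

ROBOT

A 6-joint arm with a two-finger parallel gripper is mounted at the origin on the work surface. World frame = base frame: x ahead of the robot, y to its left, z up, the work surface at z = 0. Lengths are in mm, angles in degrees, forces in N, time in s.
With the tool pointing down it reaches from about 350 to 850 mm from the base axis. Payload 8.1 kg.
Tool frame: the origin (TCP) lies at the very end of the fingers, on their centre line; the grasp point (between the pads) lies 19 mm behind it (r.grip_depth is the distance from the TCP to the grasp point, in mm); y points along the fingers, z is the direction in which the jaws open and shut, and the axes are right-handed (so a half turn about y gives the same grasp; the last joint's range is limited). The gripper opens to 85 mm and grips with 20 to 120 N. Pads are 22 mm wide; open, the fingers measure 114 mm over their backs; the gripper's body (76 mm by 85 mm) begins 54 mm behind the grasp point. The pads swing forward as they close: fully open they stand 13 mm farther back than shut.
Start: joints at [-4.893, 7.471, 85.268, -0, 87.261, -4.893], TCP at [600.004, 0.022, 231.292] pointing down, gripper open.
Joint ranges: [-169.43, 169.43], [-51.17, 129.36], [1.28, 143.12], [-76.62, 256.62], [0, 156.53], [-152.29, 152.29]. Speed limits (degrees/s): [136.94, 136.94, 159.86, 180, 180, 180].

INTERFACE

Orientations are given as [roll, pitch, yaw] about the fixed x, y, z axes, in that order (R = Rz(yaw) Ry(pitch) Rx(roll)).
In Python, from bench import readout, eyes, r gives the robot as it stands. The module is installed in compiled form; this text tells all that it offers.
- The arm moves only by the tool move_arm, never from a script. Its argument "motion" is text: rows parted by semicolons, each of 6 numbers parted by spaces: the shift along the world's x, y, z in cm, then the turn, a rotation vector about the world's x, y, z in degrees. A call has 1 to 10 rows; each row is the pose to reach, as a shift and turn from the pose commanded when the call began; what a row does not reach only later rows make up. A row lasts 1/12 s, in which the tool goes at most 41.7 mm and 7.16 degrees, less where a joint would pass 70% of its speed; a pose out of reach is approached as far as the arm can. A call with a gripper value outside its range is refused whole. "fingers" is the finger opening in cm, from 0 to 8.54, set as the call begins (left out, the last holds). The fingers move at their own pace and stop on an object; "squeeze" is the grip in N (left out, the last holds). Time passes only in rows, so rows that repeat a pose let the fingers close. It gives the time, the measured TCP pose, the force and the opening at its end, in the units of the state.
- readout.sense(): the state, without advancing time (a new reading comes with each control period).
- eyes.snapshot(name): name is "scene" or "side" or "wrist"; returns a dict with "image" (420x560x3 uint8, blue, green, red), "fx", "fy", "cx", "cy" (pixels), "world_to_cam" (4x4, takes a point from world to camera coordinates). Camera axes: x right, y down, z forward; pixel columns grow to the right and rows downward; lengths in mm; the calibration is good to about 2 mm. A picture is of the moment at which its call begins. There is no depth.
- r.hand_in(): hands the job in, once; it reports no verdict.
The state is a dict: "time": time; "joint_pos": joint angles; "qd": joint speeds; "joint_efforts": joint torques, N m; "tool_pos": TCP position; "tcp_rot": TCP orientation; "ft_force": force on the tool from outside, world axes, zero at the start; "wrist_torque": the same for the moment, N m; "finger_gap": finger opening in mm.
Only numpy, scipy, OpenCV 4.12 (cv2) and the standard library are available. Lean on these libraries where they do the work, as an engineer would, in place of code of your own. Each camera call takes 0.05 s, during which the arm holds its last target. There are 200 camera calls.

TASK

Lay the full-length marble stone that is square at both ends at the open end of the kerb, flat on the slab, close against the steel edging and in line with the laid stones. Set the joint with the wooden spacer: with it standing between the last laid stone and the new one, press the new stone gently up to it until it is nipped between the two, but do not shift the last laid stone, which is freshly bedded. Then draw the spacer out, leaving the joint even and as wide as the spacer, put the spacer in the black tray, and leave the other stones, the mallet and the candle glasses where they are.

Things in the scene. Friction and masses are not known exactly. Their poses are not given: they have to be found in the camera images.
- stone: The stone to lay: a dark green marble block 120 x 60 x 40 mm (its x, y, z), square at both ends, lying flat, about 0.6 to 0.9 kg. Origin at the centre of its underside; x along its length. Either end may face the joint. It is too long to grip endways; grip it across its 60 mm width.
- spacer: The wooden spacer: a plain board 12 mm thick (x), 100 mm long (y), 70 mm high (z), standing by itself on its long edge; 60 g. Origin at the centre of its bottom edge. In the joint it rises 30 mm above the stones, so it can be pinched across its 12 mm from above. It is longer than a stone is wide: in the joint it overhangs on the side away from the edging.
- kerb: The fixed kerb: laid green marble stones, each 120 x 60 x 40 mm, in a straight run beside a low steel edging and a white candle bed. Origin on the slab, mid-width, at the open end of the run (see near_end); x along the run, away from the laid stones, to where the new stone goes (its centre within x = 60 to 72, y = 0 mm); y across the run, away from the edging and bed, to the robot's side; z up.
- edging (a point): Top of the steel edging's face behind the new stone's place, at the kerb's x = 72, y = -30, z = 12 mm. The upright edging is 3 mm thick, 12 mm high, and runs straight behind the laid stones (which touch it) to x = +163 mm. Beyond it the white bed is 8 mm high out to y = -333 mm; candles up to 180 mm high stand in it only at x below -100 and y below -140 mm. Axes as the kerb's.
- near_end (a point): A point on the fixed kerb at its origin, on the slab. The last laid stone (120 x 60 x 40 mm, against the edging like the rest, square to the run) was bedded by eye: its open end face stands anywhere from this point to 12 mm behind it (towards the laid stones), differently each time; no pose tells. Its fresh bed holds against about 12 N along the run; pushed harder, it slides and stays shifted.
- tray: Black plastic tool tray, fixed, open on top: 130 x 220 x 45 mm (its x, y, z) outside, walls and floor 5 mm. Origin at the centre of its underside, z up. Empty.
- half_stone: A short green marble stone 80 x 60 x 40 mm; not wanted; leave it. Origin at the centre of its underside, x along its length.
- round_stone: A green marble stone 120 x 60 x 40 mm with one half-round end (towards its +x); not wanted; leave it. Origin at the centre of its underside, x along its length.
- mallet: Rubber mallet lying on the slab, 280 mm long, black head 60 mm across; leave it. Origin on the slab under the handle near the head; x along the handle towards the head.
- jar0: Amber candle glass on the white bed, 72 mm across, 75 mm high; leave it. Origin at the centre of its foot.
- jar1: A second such candle glass on the white bed; leave it. Origin at the centre of its foot.
There are look-alikes about, which are no part of the job. Of the things that look like the spacer, the middle-sized one is meant.

How it is judged (in metres and radians):
On the way:
1. the new stone, down at the slab, is pressed up to the spacer, which is nipped between it and the last laid stone (contact force between stone and spacer above 2 N and contact force between spacer and kerb above 2 N and z of stone in the frame of kerb below 0.005 m and (x of end_stone_c0 in the frame of stone between 0.1295 and 0.1345 m or x of end_stone_c0 in the frame of stone between -0.1345 and -0.1295 m)), for 0.2 s.
At the end, for the whole second after the job is handed in: The square full-length stone lies flat at the kerb's open end, joint 12 mm wide within 2 mm and parallel within 0.03 rad, in line with the laid stones within 3 mm; spacer inside the tray; last laid stone shifted less than 2 mm; stone and spacer at rest ((x of end_stone_c0 in the frame of stone between 0.13 and 0.134 m or x of end_stone_c0 in the frame of stone between -0.134 and -0.13 m) and y of stone in the frame of kerb between -0.003 and 0.003 m and z of stone in the frame of kerb below 0.003 m and angle between the x axis of stone and the x axis of kerb, either way round below 0.03 rad and angle between the z axis of stone and the z axis of kerb, either way round below 0.03 rad and x of spacer in the frame of tray between -0.06 and 0.06 m and y of spacer in the frame of tray between -0.105 and 0.105 m and z of spacer in the frame of tray below 0.05 m and distance of end_stone_c0 from where it was at the start of the episode below 0.002 m and linear speed of each of stone, spacer below 0.01 m/s); the robot touches nothing.
It fails at once if the freshly bedded last stone is shifted by 2 mm or more (distance of end_stone_c0 from where it was at the start of the episode above 0.002 m).
It fails at once if another stone is moved by more than 15 mm (distance of any of half_stone, round_stone from where it was at the start of the episode above 0.015 m).
It fails at once if the mallet is moved by more than 15 mm (distance of mallet from where it was at the start of the episode above 0.015 m).
It fails at once if a candle glass is moved by more than 15 mm (distance of any of jar0, jar1 from where it was at the start of the episode above 0.015 m).
It also fails if it takes over 72 s, if anything falls off the work surface, if the arm or the gripper's body presses on something with over 40 N, if the wrist force passes 120 N, or if a joint passes its speed limit or range.

## Working session

There is one attempt and no reset: what is moved stays moved. The work goes in short steps, Python scripts to look and compute and a tool call to move; the robot and the scene stay as the last step left them, time stands still between calls to the robot, and variables do not carry over. Pictures are saved under pics/ and viewed, about 8 in all and at most 12, crops included, and the job is handed in when it is done.

Besides the shell and the picture viewer there is one more tool, called after ">>>" in YAML: its name, and indented under it one key for each argument. move_arm: Moves the arm, as the interface text tells. Its arguments: {"type":"object","properties":{"motion":{"type":"string"},"fingers":{"type":"number"},"squeeze":{"type":"number"}},"required":["motion"]}

```bash
mkdir -p pics
cat > h.py <<'E'
from bench import readout, eyes, r
import numpy as np, cv2, pickle
def snap(n,f):
    d=eyes.snapshot(n); cv2.imwrite(f'pics/{f}.png',d['image']); pickle.dump(d,open(f'pics/{f}.pkl','wb')); return d
def load(f): return pickle.load(open(f'pics/{f}.pkl','rb'))
def ray(d,u,v,z):
    T=np.array(d['world_to_cam']);R=T[:3,:3];t=T[:3,3];c=-R.T@t
    k=R.T@np.array([(u-d['cx'])/d['fx'],(v-d['cy'])/d['fy'],1]); return c+k*(z-c[2])/k[2]
def proj(d,p):
    T=np.array(d['world_to_cam']);q=T[:3,:3]@np.array(p,float)+T[:3,3]
    return np.array([d['fx']*q[0]/q[2]+d['cx'],d['fy']*q[1]/q[2]+d['cy']])
E
python3 - <<'E'
from h import *
for n in('scene','side','wrist'):
    d=snap(n,n+'0');T=np.array(d['world_to_cam']);print(n,d['fx'],(-T[:3,:3].T@T[:3,3]).round(),T[2,:3].round(2))
a=load('scene0')['image'];cv2.imwrite('pics/sc_big.png',cv2.resize(a,(800,600),interpolation=cv2.INTER_CUBIC))
print(readout.sense())
E
```

```text
scene 523.084161113711 [1398. -222. 1049.] [-0.66  0.24 -0.71]
side 543.9065828972037 [  35. -973. 1003.] [ 0.31  0.72 -0.62]
wrist 304.35149023719123 [599.  83. 373.] [-0.   -0.32 -0.95]
{'time': 0.15, 'joint_pos': array([-4.89443768e+00,  7.50667826e+00,  8.53148219e+01,  3.18719398e-04,
        8.72609147e+01, -4.89199150e+00]), 'qd': array([-0.11551683, -0.0413431 , -0.26019388,  0.09241705,  0.03745626,
       -0.05995839]), 'joint_efforts': array([ 1.01583330e-03, -5.70061326e+01, -5.01160097e+01, -1.39109225e-04,
        9.69119486e-03, -7.10949371e-05]), 'tool_pos': array([5.99582266e+02, 4.57167820e-02, 2.30470858e+02]), 'tcp_rot': array([-9.00820875e+01,  7.34531474e-03, -9.00024669e+01]), 'ft_force': array([0.85405672, 0.22552487, 0.40814282]), 'wrist_torque': array([ 0.02489988, -0.00285063, -0.03009013]), 'finger_gap': 85.03180876625368}
```

View pics/sc_big.png

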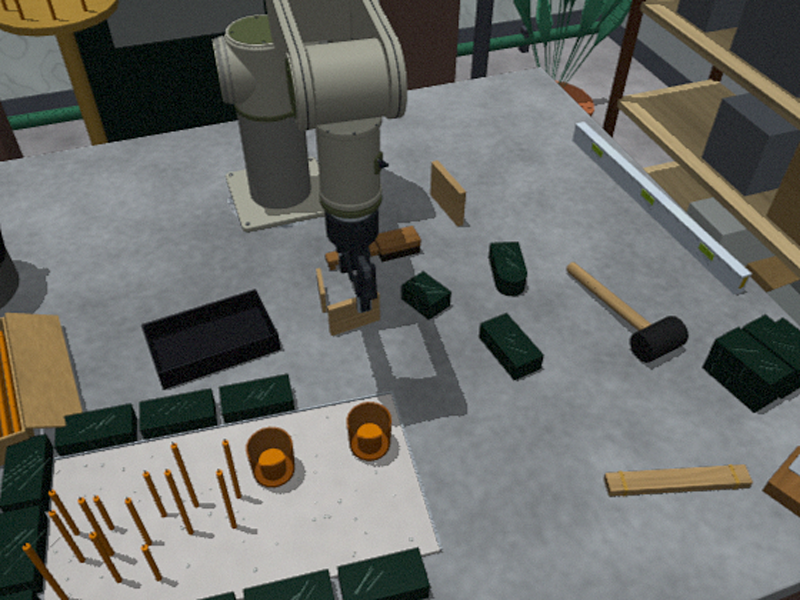

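View pics/side0.png

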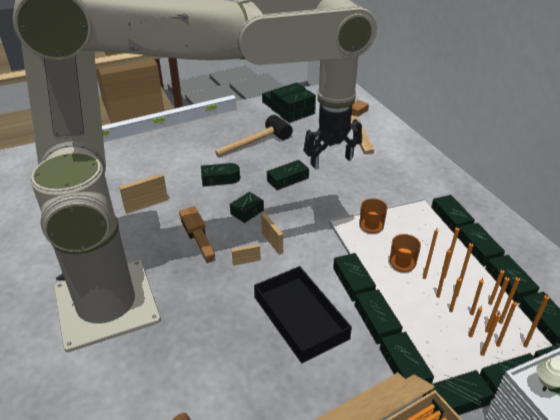

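Candidates in side0: boards at (145,193) large, (246,254) small, (271,232) middle. Stones: (288,174) full square, (220,173) round-ended, (246,206) short. I'll confirm them in an enlarged crop.

Run:
```python
from h import *
a=load('side0')['image'][155:275,110:320]; b=load('scene0')['image'][150:300,170:400]
A=cv2.resize(a,(800,457),interpolation=cv2.INTER_CUBIC)
cv2.imwrite('pics/c1.png',A)
B=cv2.resize(load('scene0')['image'][185:300,90:310],(800,418),interpolation=cv2.INTER_CUBIC)
cv2.imwrite('pics/c2.png',B)
```

```text
(no output)
```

View pics/c1.png

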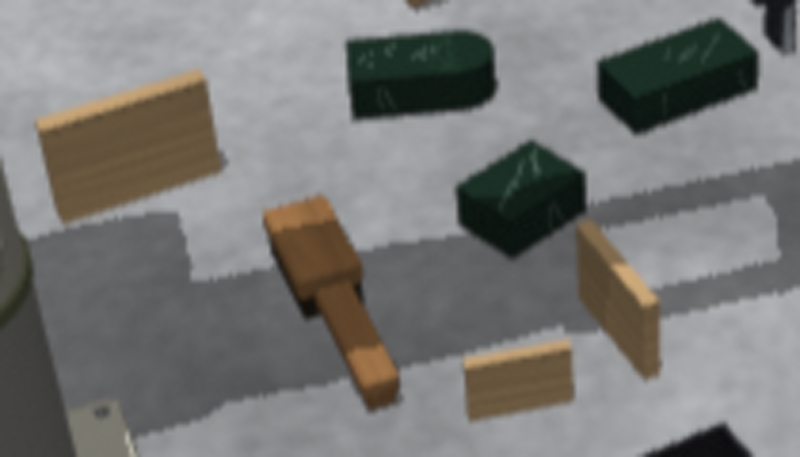

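View pics/c2.png

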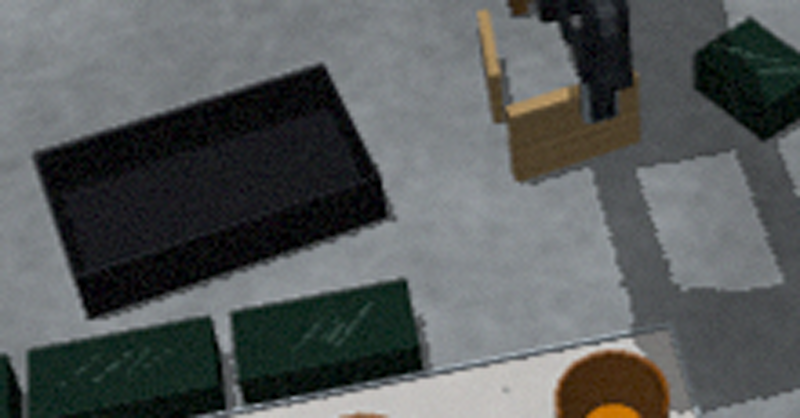

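c1/c2 confirm: the full square-ended stone is at c1 (680,75), the round-ended one at (420,75), the half at (520,195). The middle board is at c1 (618,300) and is also seen in c2 at (575,130). The big board is at (130,145) and the small one at (520,380). The last laid stone's top is at c2 (325,325), with its open end near (412,312).

Run:
```python
from h import *
s=load('side0');c=load('scene0')
S=lambda u,v,z:ray(s,110+u/3.8095,155+v/3.8083,z)[:2].round(1)
C=lambda u,v,z:ray(c,90+u/3.636,185+v/3.636,z)[:2].round(1)
G=lambda u,v,z:ray(c,u*.7,v*.7,z)[:2].round(1)
print('spacer side top',[S(*p,70) for p in((584,222),(652,298))],'bot',S(655,377,0))
print('small top side',[S(*p,70) for p in((465,358),(570,345))],'big',[S(*p,100) for p in((40,122),(203,73))])
print('spacer scene bot',[C(*p,0) for p in((517,182),(640,145))],'top',C(508,108,70))
print('stone side top',[S(*p,40) for p in((598,65),(720,20),(757,62),(635,108))],'bot',S(638,132,0))
print('stone scene top',[G(*p,40) for p in((480,327),(507,315),(543,352),(515,365))])
print('last top',[C(*p,40) for p in((230,312),(405,280),(420,345),(243,375))])
print('prev top',[C(*p,40) for p in((30,350),(212,318))])
print('edge top',[C(*p,12) for p in((243,402),(670,330))])
print('tray top',[C(*p,45) for p in((37,153),(322,65),(385,185),(85,275))], 'bot',[C(*p,0) for p in((90,318),(390,217))])
```

```text
spacer side top [array([446.8,  84.8]), array([458.1,  -8.9])] bot [458.3 -13.3]
small top side [array([322.1, -13.4]), array([389.8, -29.7])] big [array([113.2, 319.3]), array([237.9, 331.4])]
spacer scene bot [array([463.4, -13. ]), array([457.8,  85.3])] top [454.5 -13.1]
stone side top [array([546.1, 298.6]), array([663.7, 317.1]), array([665. , 250.1]), array([550.1, 232.7])] bot [560.7 251.9]
stone scene top [array([568.3, 242.8]), array([557. , 303.2]), array([661.4, 324.3]), array([672.2, 263.7])]
last top [array([ 548.5, -234.9]), array([ 560.4, -117.9]), array([ 617.6, -121.8]), array([ 603.1, -236.3])]
prev top [array([ 536.6, -364.4]), array([ 549.6, -247.2])]
edge top [array([ 602.9, -240.7]), array([640.2,  45.4])]
tray top [array([ 362.4, -339.6]), array([ 340.4, -127.5]), array([ 475.3, -111.1]), array([ 488.5, -321.7])] bot [array([ 488. , -327.8]), array([ 465.9, -110. ])]
```

```bash
python3 -c "
from h import *
cv2.imwrite('pics/w0b.png',cv2.resize(load('wrist0')['image'],(800,600),interpolation=cv2.INTER_CUBIC))"
```

```text
(no output)
```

View pics/w0b.png

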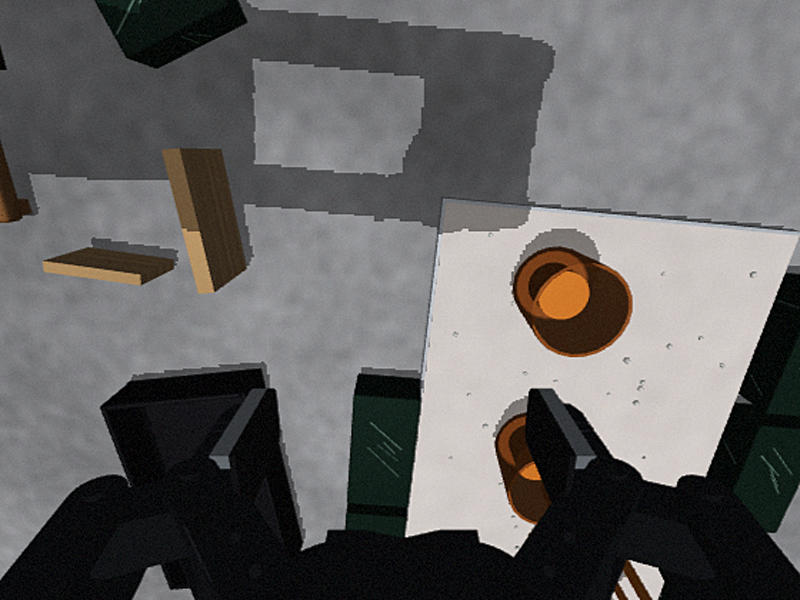

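Run:
```python
from h import *
d=load('wrist0')
W=lambda u,v,z:ray(d,u*.7,v*.7,z)[:2].round(1)
print('sp top',[W(*p,70) for p in((164,150),(184,150),(214,292),(200,293))],'base',[W(*p,0) for p in((221,150),(246,270))])
print('last end top',[W(*p,40) for p in((356,397),(420,403))],'bot',[W(*p,0) for p in((360,375),(420,381))],'joint',[W(*p,40) for p in((347,505),(409,508))])
print('edging',[W(*p,12) for p in((441,200),(421,378))])
print('jar1 foot',W(560,275,8))
a=d['image'].astype(int)
# subpixel-ish profiles: last stone columns
for x in(262,275,288): print(x,[int(a[y,x].sum()) for y in range(254,290)])
```

```text
sp top [array([442.5,  86. ]), array([455.6,  86. ]), array([461.6, -12. ]), array([451.2, -12.7])] base [array([452.4,  86.5]), array([460.9, -13.6])]
last end top [array([ 558.6, -117.7]), array([ 614.6, -123.8])] bot [array([ 558.4, -117.8]), array([ 616.1, -124.3])] joint [array([ 545.7, -236.4]), array([ 605.4, -240. ])]
edging [array([630.6,  47.9]), array([ 616.5, -114.4])]
jar1 foot [736.  -16.3]
262 [462, 472, 480, 493, 262, 264, 263, 280, 89, 21, 1, 27, 40, 37, 34, 27, 7, 23, 6, 10, 16, 19, 14, 70, 73, 77, 92, 73, 91, 86, 103, 78, 85, 99, 91, 83]
275 [439, 461, 454, 471, 248, 255, 243, 271, 271, 90, 5, 13, 15, 16, 38, 10, 44, 28, 20, 7, 41, 0, 21, 2, 37, 91, 92, 95, 92, 85, 86, 99, 85, 99, 76, 78]
288 [427, 422, 420, 438, 470, 245, 250, 256, 263, 291, 134, 11, 30, 24, 12, 27, 36, 15, 32, 40, 13, 16, 16, 17, 24, 44, 84, 110, 89, 75, 85, 63, 92, 70, 74, 83]
```

wrist0 shows the spacer centred near (454,36.5) with its normal at about +5° yaw. The open end of the last stone runs (558,-118)–(616,-124), so the run lies at about 84° yaw. Going for the spacer.

>>> move_arm:
  motion: "-3.7 0.9 -3 0 0 1; -7.4 1.8 -6 0 0 2; -11 2.7 -9 0 0 3; -14.6 3.65 -12 0 0 5; -14.6 3.65 -12 0 0 5; -14.6 3.65 -15 0 0 5; -14.6 3.65 -18.6 0 0 5; -14.6 3.65 -18.6 0 0 5; -14.6 3.65 -18.6 0 0 5"
  fingers: 4
  squeeze: 20

```text
time: 0.9
tool_pos: [451.7, 36.6, 43.7]
tcp_rot: [-90.3, 0.0, -85.0]
ft_force: [1.1, -0.0, 0.4]
finger_gap: 40.0
```

>>> move_arm:
  motion: "0 0 0 0 0 0; 0 0 0 0 0 0; 0 0 0 0 0 0; 0 0 0 0 0 0; 0 0 0 0 0 0; 0 0 0 0 0 0"
  fingers: 0
  squeeze: 25

```text
time: 1.4
tool_pos: [456.0, 36.4, 47.5]
tcp_rot: [-89.8, -0.0, -85.0]
ft_force: [1.4, -0.5, 7.2]
finger_gap: 11.5
```

>>> move_arm:
  motion: "0 0 2 0 0 0; 0 0 5 0 0 7; 1.2 -1.5 8 0 0 14; 2.8 -3 8 0 0 21; 4.4 -4.5 8 0 0 28; 6 -6 8 0 0 35; 7.5 -8 8 0 0 42; 9 -10 8 0 0 49; 10.5 -11 8 0 0 56; 11.5 -12.4 8 0 0 63"

```text
time: 2.23
tool_pos: [570.5, -88.3, 126.1]
tcp_rot: [-90.0, -0.1, -21.7]
ft_force: [0.6, 0.8, -0.7]
finger_gap: 11.0
```

>>> move_arm:
  motion: "0 0 0 0 0 7; 0 0 0 0 0 14; 0 0 -1 0 0 16; 0 0 -3 0 0 16; 0 0 -5 0 0 16; 0 0 -5 0 0 16; 0 0 -5 0 0 16"

```text
time: 2.82
tool_pos: [568.0, -87.2, 74.6]
tcp_rot: [-90.0, 0.2, -6.0]
ft_force: [0.3, 1.0, -0.0]
finger_gap: 11.1
```

Run:
```python
from h import *
d=snap('wrist','wr1');T=np.array(d['world_to_cam']);print((-T[:3,:3].T@T[:3,3]).round(),T[2,:3].round(2))
snap('scene','sc1')
cv2.imwrite('pics/w1b.png',cv2.resize(d['image'],(800,600),interpolation=cv2.INTER_CUBIC))
s=readout.sense();print(s['tool_pos'],s['tcp_rot'],s['ft_force'],s['finger_gap'],s['joint_pos'])
```

```text
[485. -79. 217.] [ 0.32 -0.03 -0.95]
[569.85609782 -87.68243722  76.82322285] [-90.01487429  -0.09439656  -5.99853881] [-0.90385344 -0.52712319 -1.03304899] 11.543883410424673 [-1.38408904e+01  1.10341815e+01  9.80045883e+01 -1.96345045e-03
  7.08656870e+01 -9.78416973e+01]
```

View pics/w1b.png

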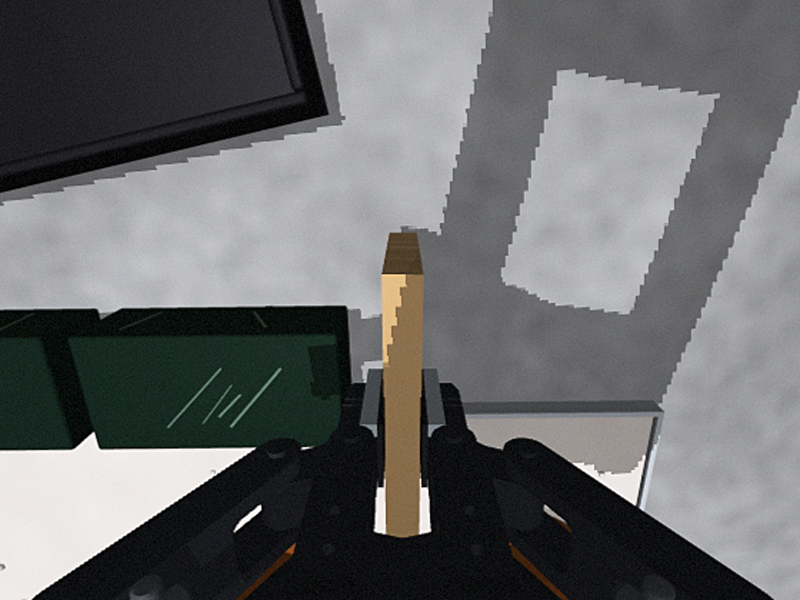

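Run:
```python
from h import *
d=load('wr1')
W=lambda u,v,z:ray(d,u*.7,v*.7,z)[:2].round(1)
print('stone top robot-side edge',[W(*p,40) for p in((72,337),(337,333))],'bottom',[W(*p,0) for p in((125,310),(347,307))])
print('end top',[W(*p,40) for p in((337,333),(346,385))])
print('edging',[W(*p,12) for p in((470,413),(662,411))],[W(*p,12) for p in((470,403),(660,402))])
print('sp top',[W(*p,99) for p in((382,275),(423,275))],[W(*p,29) for p in((389,233),(416,233))])
print('tray corner',W(328,113,45),W(340,122,0))
a=d['image'].astype(int).sum(2)
for x in (70,120,170,220,330,400,440):
    print(x,a[205:300,x].tolist()[::1] if x in(120,220,400) else '')
```

```text
stone top robot-side edge [array([ 545.5, -231.8]), array([ 556.1, -115. ])] bottom [array([ 547.1, -232.9]), array([ 558. , -115.5])]
end top [array([ 556.1, -115. ]), array([ 582.2, -114.8])]
edging [array([621.9, -55.7]), array([631.9,  48.7])] [array([615.6, -55.3]), array([626. ,  47.1])]
sp top [array([516.3, -87.6]), array([517.5, -76.2])] [array([516.4, -87.5]), array([517.7, -75.9])]
tray corner [ 467.8 -103.9] [ 467.8 -105.5]
70 
120 [564, 558, 569, 570, 571, 576, 593, 581, 590, 632, 312, 43, 10, 38, 59, 29, 51, 25, 39, 45, 50, 31, 40, 4, 19, 31, 42, 55, 62, 11, 90, 51, 112, 115, 96, 115, 114, 104, 85, 95, 99, 88, 77, 112, 117, 88, 93, 111, 106, 93, 115, 101, 103, 84, 114, 109, 90, 113, 112, 100, 91, 104, 97, 105, 92, 99, 101, 100, 86, 106, 100, 113, 92, 82, 96, 69, 109, 89, 116, 94, 107, 99, 103, 109, 91, 97, 112, 86, 80, 173, 318, 340, 168, 90, 99]
170 
220 [559, 552, 557, 546, 559, 559, 563, 568, 594, 181, 18, 36, 26, 35, 34, 26, 41, 43, 29, 34, 21, 51, 28, 35, 48, 39, 35, 39, 35, 73, 94, 112, 113, 104, 123, 104, 124, 83, 42, 69, 57, 67, 73, 58, 72, 66, 65, 58, 47, 72, 51, 81, 66, 56, 67, 69, 90, 52, 71, 60, 58, 58, 32, 74, 51, 35, 61, 39, 45, 63, 60, 54, 88, 104, 109, 111, 103, 95, 99, 90, 109, 92, 95, 105, 116, 113, 105, 86, 105, 113, 98, 104, 125, 89, 105]
330 
400 [550, 535, 540, 550, 553, 544, 549, 569, 449, 384, 308, 314, 299, 319, 320, 314, 323, 302, 330, 329, 320, 319, 317, 325, 322, 315, 327, 319, 319, 323, 313, 321, 314, 309, 320, 316, 319, 313, 313, 316, 304, 307, 312, 316, 310, 319, 308, 295, 305, 308, 314, 307, 304, 307, 312, 303, 336, 315, 341, 308, 320, 317, 318, 300, 312, 328, 305, 300, 314, 295, 299, 306, 300, 310, 318, 290, 215, 215, 222, 208, 199, 208, 212, 218, 376, 397, 393, 436, 455, 437, 462, 462, 458, 456, 446]
440
```

>>> move_arm:
  motion: "-0.3 0.03 0 0 0 0.6; -0.3 0.03 -1.5 0 0 0.6; -0.3 0.03 -2.9 0 0 0.6; -0.3 0.03 -2.9 0 0 0.6; -0.38 -0.77 -2.9 0 0 0.6; -0.47 -1.76 -2.9 0 0 0.6; -0.47 -1.76 -2.9 0 0 0.6; -0.47 -1.76 -2.9 0 0 0.6"

```text
time: 3.58
tool_pos: [564.4, -106.1, 46.9]
tcp_rot: [-90.0, -0.0, -5.5]
ft_force: [-0.5, 0.4, 0.0]
finger_gap: 11.0
```

>>> move_arm:
  motion: "-0.01 -0.1 0 0 0 0; -0.02 -0.2 0 0 0 0; -0.02 -0.2 0 0 0 0"

```text
time: 3.83
tool_pos: [564.2, -107.1, 46.6]
tcp_rot: [-90.0, -0.0, -5.4]
ft_force: [-0.9, 0.1, 1.4]
finger_gap: 11.4
```

>>> move_arm:
  motion: "-0.01 -0.1 0 0 0 0; -0.01 -0.1 0 0 0 0; -0.01 -0.1 0 0 0 0"

```text
time: 4.08
tool_pos: [564.2, -107.9, 46.6]
tcp_rot: [-90.0, -0.0, -5.4]
ft_force: [-0.1, 1.3, 3.3]
finger_gap: 11.5
```

>>> move_arm:
  motion: "-0.01 -0.1 0 0 0 0; -0.01 -0.1 0 0 0 0; -0.01 -0.1 0 0 0 0"

```text
time: 4.33
tool_pos: [564.2, -109.0, 46.6]
tcp_rot: [-90.0, -0.0, -5.4]
ft_force: [-1.1, 2.6, 4.9]
finger_gap: 11.5
```

>>> move_arm:
  motion: "-0.01 -0.07 0 0 0 0; -0.01 -0.07 0 0 0 0; -0.01 -0.07 0 0 0 0"

```text
time: 4.58
tool_pos: [564.1, -109.8, 46.6]
tcp_rot: [-90.0, -0.0, -5.4]
ft_force: [0.9, 3.1, 4.9]
finger_gap: 11.6
```

Run:
```python
from h import *
F=[];P=[]
for i in range(3):
    d=snap('wrist','wr2');s=readout.sense();F.append(s['ft_force']);P.append(s['tool_pos'])
print(np.round(F,1),np.round(P,1))
a=snap('scene','sc2')['image']
A=cv2.resize(d['image'][200:340,170:390],(800,509),interpolation=cv2.INTER_CUBIC);cv2.imwrite('pics/w2c.png',A)
```

```text
[[0.9 2.  4.6]
 [1.1 2.7 4.8]
 [0.1 2.7 4.1]] [[ 564.1 -109.7   46.6]
 [ 564.1 -109.8   46.5]
 [ 564.1 -109.7   46.6]]
```

View pics/w2c.png

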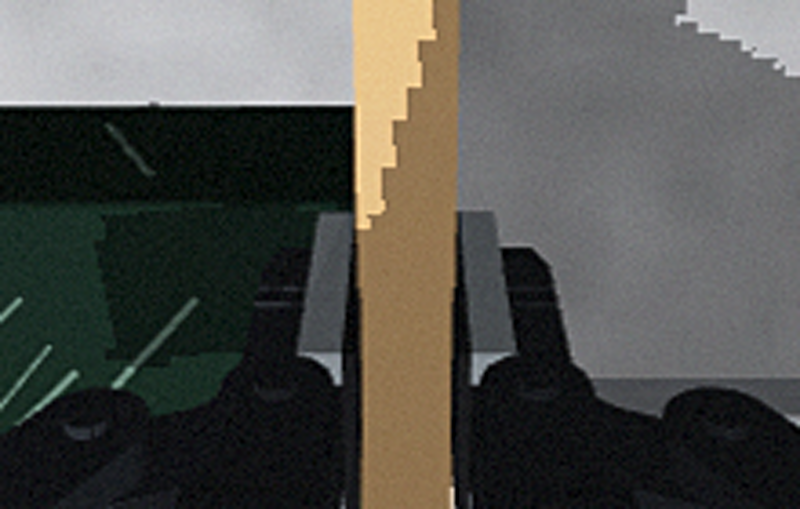

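>>> move_arm:
  motion: "0 0 0.05 0 0 0; 0 0 0.1 0 0 0; 0 0 0.1 0 0 0; 0 0 0.1 0 0 0"

```text
time: 5.12
tool_pos: [563.3, -109.8, 46.8]
tcp_rot: [-90.0, 0.1, -5.4]
ft_force: [0.6, 0.6, -0.3]
finger_gap: 11.6
```

>>> move_arm:
  motion: "-0.01 -0.1 0 0 0 0; -0.01 -0.1 0 0 0 0; -0.01 -0.1 0 0 0 0"

```text
time: 5.37
tool_pos: [563.3, -110.0, 46.8]
tcp_rot: [-89.9, 0.1, -5.4]
ft_force: [1.5, 5.0, -0.1]
finger_gap: 11.5
```

Contact with the last stone: with no vertical load, Fy rose to about 5 N over 1 mm, at TCP y≈-110. Backing off slightly, setting down, releasing.

>>> move_arm:
  motion: "0 0.07 0 0 0 0; 0 0.07 -0.04 0 0 0; 0 0.07 -0.08 0 0 0; 0 0.07 -0.08 0 0 0"

```text
time: 5.7
tool_pos: [563.3, -109.9, 46.6]
tcp_rot: [-90.0, 0.1, -5.4]
ft_force: [-3.1, 4.5, 3.9]
finger_gap: 11.5
```

>>> move_arm:
  motion: "0 0 0 0 0 0; 0 0 0 0 0 0; 0 0 0 0 0 0; 0 0 0 0 0 0; 0 0 0 0 0 0; 0 0 2 0 0 0; 0 0 5 0 0 0; 0 0 9 0 0 0; 0 0 10 0 0 0; 0 0 10 0 0 0"
  fingers: 3.2

```text
time: 6.53
tool_pos: [566.9, -111.1, 151.9]
tcp_rot: [-90.1, -0.5, -5.4]
ft_force: [1.2, -0.3, 0.7]
finger_gap: 32.1
```

Run:
```python
from h import *
d=snap('wrist','wr3');snap('scene','sc3')
T=np.array(d['world_to_cam']);print((-T[:3,:3].T@T[:3,3]).round())
cv2.imwrite('pics/w3b.png',cv2.resize(d['image'],(800,600),interpolation=cv2.INTER_CUBIC))
```

```text
[ 482. -103.  294.]
```

View pics/w3b.png

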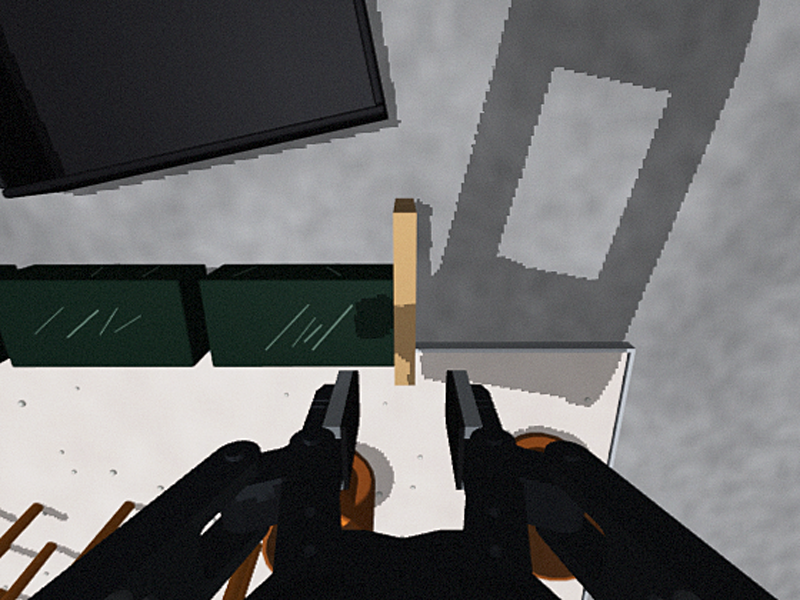

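Spacer stands flush at the last stone: top (393–416, 200–384), stone end at x≈393, edging at (415–632,347). Now over to the stone.

>>> move_arm:
  motion: "0.4 3.8 1 0 0 2; 0.9 7.6 2.5 0 0 4; 1.4 11.4 2.5 0 0 6; 1.8 15.2 2.5 0 0 8; 2.3 19 2.5 0 0 10; 2.7 22.8 2.5 0 0 12; 3.2 26.6 2.5 0 0 14; 3.7 30.4 2.5 0 0 15; 4.2 34.2 2.5 0 0 15; 4.6 38 2.5 0 0 15"
  fingers: 8.3

```text
time: 7.47
tool_pos: [608.5, 271.4, 168.6]
tcp_rot: [-90.0, 0.2, 9.6]
ft_force: [1.3, -0.3, 1.3]
finger_gap: 82.8
```

>>> move_arm:
  motion: "0 0.9 0 0 0 0; 0 0.9 0 0 0 0; 0 0.9 0 0 0 0"

```text
time: 7.72
tool_pos: [608.5, 278.7, 169.0]
tcp_rot: [-90.1, 0.2, 9.7]
ft_force: [0.4, -0.2, 1.1]
finger_gap: 82.9
```

Run:
```python
from h import *
d=snap('wrist','wr4');s=readout.sense();print(s['tool_pos'],s['tcp_rot'],s['finger_gap'])
cv2.imwrite('pics/w4b.png',cv2.resize(d['image'],(800,600),interpolation=cv2.INTER_CUBIC))
d=load('wr3');W=lambda u,v,z:ray(d,u*.7,v*.7,z)[:2].round(1)
print('spacer top far,near ends',W(404,212,70),W(404,384,70),'left edge',W(393.5,213,70),W(395,384,70))
print('last robot-side top',W(202,279,40),W(393,279,40),'bed side',W(213,366,40),W(393,364,40),'edging top inner',[W(*p,12) for p in((420,344),(630,343))])
```

```text
[608.93199449 277.82182584 169.56802468] [-90.06626824   0.16383753   9.60043833] 83.23303840414833
spacer top far,near ends [ 512.3 -105. ] [ 611.2 -114.3] left edge [ 512.3 -110.4] [ 610.7 -119.6]
last robot-side top [ 544.7 -231.2] [ 555.7 -115.7] bed side [ 603.3 -238.7] [ 613.1 -121.6] edging top inner [array([ 613.6, -102.9]), array([627. ,  45.7])]
```

View pics/w4b.png

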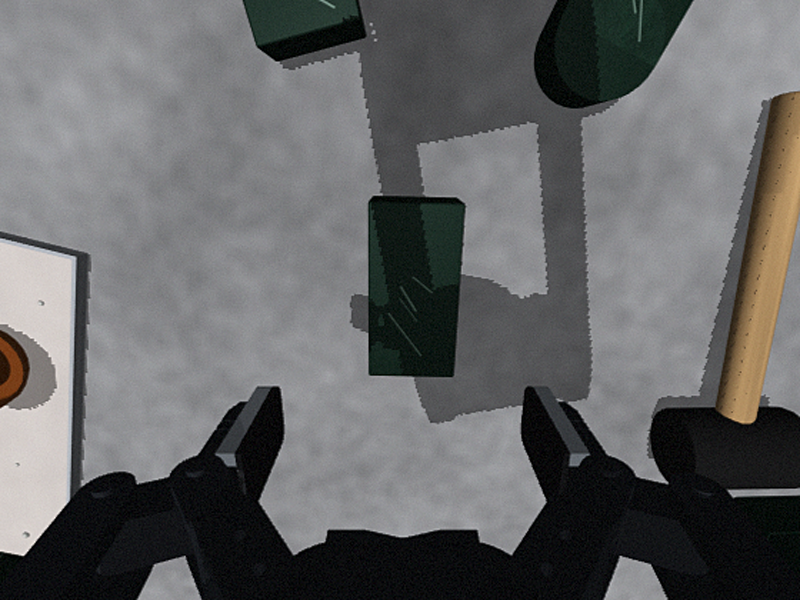

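Run:
```python
from h import *
d=load('wr4');W=lambda u,v,z:ray(d,u*.7,v*.7,z)[:2].round(1)
c=np.array([W(*p,40) for p in((370,203),(464,206),(454,377),(369,375))]);print(c,c.mean(0))
for i,j in((0,3),(1,2)): 
    e=c[j]-c[i];print(np.degrees(np.arctan2(e[1],e[0])),np.linalg.norm(e))
print('w',np.linalg.norm(c[0]-c[1]),np.linalg.norm(c[2]-c[3]))
print('mallet',W(720,400,20),W(652,425,30),'half',W(365,38,0),'round',W(575,108,40))
```

```text
[[557.1 250.1]
 [549.3 307.3]
 [665.7 325.4]
 [674.1 266.4]] [611.55 287.3 ]
7.931183291541501 118.12997079488338
8.838610516380065 117.79885398423883
w 57.72936860905377 59.59496623037888
mallet [661.3 535.2] [685.7 483.8] half [461.7 230.3] round [484.7 358.3]
```

>>> move_arm:
  motion: "0.15 0.85 -3 0 0 -1.2; 0.15 0.85 -6 0 0 -1.2; 0.15 0.85 -9 0 0 -1.2; 0.15 0.85 -12 0 0 -1.2; 0.15 0.85 -14 0 0 -1.2; 0.15 0.85 -16.1 0 0 -1.2; 0.15 0.85 -16.1 0 0 -1.2; 0.15 0.85 -16.1 0 0 -1.2"

```text
time: 8.43
tool_pos: [609.9, 285.1, 8.8]
tcp_rot: [-90.1, 0.2, 8.3]
ft_force: [-0.2, -0.3, -0.4]
finger_gap: 83.0
```

>>> move_arm:
  motion: "0 0 0 0 0 0; 0 0 0 0 0 0; 0 0 0 0 0 0; 0 0 0 0 0 0; 0 0 0 0 0 0; 0 0 0 0 0 0; 0 0 0 0 0 0"
  fingers: 4
  squeeze: 60

```text
time: 9.02
tool_pos: [613.2, 287.4, 13.5]
tcp_rot: [-90.0, -0.2, 8.4]
ft_force: [-0.0, -3.7, 6.8]
finger_gap: 58.9
```

>>> move_arm:
  motion: "0 0 1 0 0 0; 0 0 3 0 0 0; 0 0 6 0 0 0; 0 0 9 0 0 -7; 0 0 12 0 0 -14; 0 0 12 0 0 -21; 0 0 12 0 0 -28; 0 0 12 0 0 -35; 0 0 12 0 0 -42; 0 0 12 0 0 -49"

```text
time: 9.85
tool_pos: [610.2, 287.4, 130.2]
tcp_rot: [-90.1, 0.1, -40.9]
ft_force: [-0.6, -0.0, -6.8]
finger_gap: 59.0
```

>>> move_arm:
  motion: "-0.2 -3.5 0 0 0 -7; -0.5 -7 0 0 0 -14; -0.8 -10.5 0 0 0 -21; -1.1 -14 0 0 0 -28; -1.4 -17.5 0 0 0 -35; -1.7 -21 0 0 0 -42; -2 -24.5 0 0 0 -49; -2.2 -28 0 0 0 -54.8; -2.2 -31.3 0 0 0 -54.8; -2.2 -31.3 0 0 0 -54.8"

```text
time: 10.68
tool_pos: [588.3, -31.5, 130.6]
tcp_rot: [-90.0, -0.2, -95.7]
ft_force: [0.4, 0.3, -7.4]
finger_gap: 59.0
```

>>> move_arm:
  motion: "0 0 -3 0 0 0; 0 0 -6 0 0 0; 0 0 -9 0 0 0; 0 0 -9 0 0 0; 0 0 -9 0 0 0"

```text
time: 11.1
tool_pos: [586.4, -24.9, 38.2]
tcp_rot: [-90.4, 0.0, -95.4]
ft_force: [0.8, 0.3, -7.3]
finger_gap: 58.8
```

Run:
```python
from h import *
d=snap('wrist','wr5');s=readout.sense();print(s['tool_pos'],s['tcp_rot'],s['ft_force'])
c=snap('scene','sc5')
A=cv2.resize(d['image'],(560,420));B=cv2.resize(c['image'][195:315,170:330],(560,420),interpolation=cv2.INTER_CUBIC)
cv2.imwrite('pics/w5b.png',cv2.resize(d['image'],(800,600),interpolation=cv2.INTER_CUBIC))
```

```text
[588.75070363 -25.16941916  40.76211999] [-9.00798490e+01  1.18026821e-02 -9.53719982e+01] [ 0.10128909 -0.68447989 -5.89824712]
```

View pics/w5b.png

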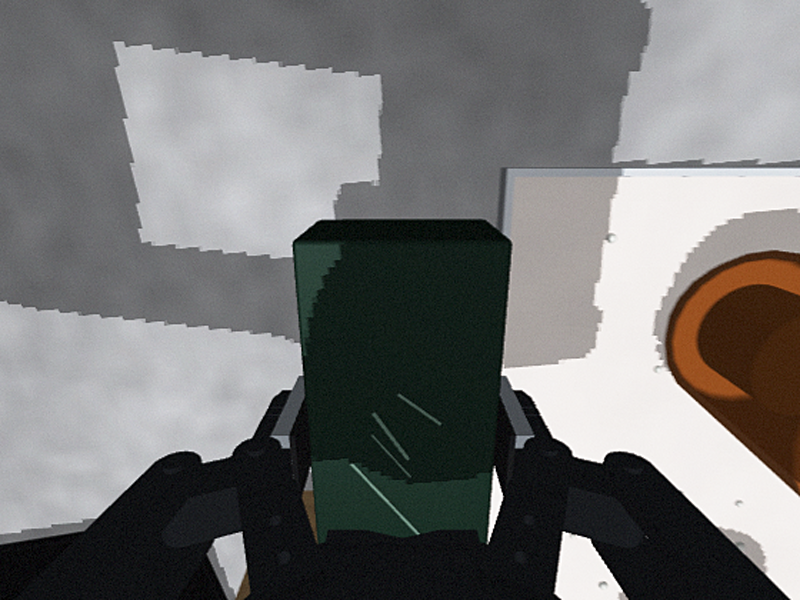

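Run:
```python
from h import *
d=load('wr5');W=lambda u,v,z:ray(d,u*.7,v*.7,z)[:2].round(1)
print('top far',W(295,242,71),W(510,241,71),'bottomfar',W(311,221,31),W(497,221,31))
print('edging',W(500,168,0),W(507,170,12),W(513,173,12))
a=d['image'].astype(int)
for y in(125,140,155,165): 
    r_=a[y,335:375].sum(1); print(y,r_.tolist())
```

```text
top far [565.   39.5] [619.5  34.6] bottomfar [560.8  39.4] [624.2  33.4]
edging [632.   49.2] [632.1  48.8] [634.3  47.5]
125 [320, 309, 319, 320, 312, 317, 314, 308, 317, 313, 325, 327, 317, 315, 284, 232, 184, 203, 224, 352, 409, 473, 456, 457, 459, 465, 484, 473, 484, 474, 475, 481, 473, 498, 487, 470, 483, 472, 479, 469]
140 [338, 337, 329, 326, 347, 330, 322, 340, 314, 333, 331, 320, 349, 298, 246, 194, 192, 222, 347, 417, 470, 458, 463, 463, 471, 492, 487, 470, 484, 493, 485, 479, 498, 491, 477, 483, 489, 487, 492, 485]
155 [18, 28, 34, 25, 19, 68, 163, 288, 360, 335, 335, 315, 274, 242, 186, 199, 243, 352, 452, 455, 459, 446, 462, 474, 484, 484, 484, 487, 480, 480, 482, 485, 489, 482, 488, 485, 479, 479, 494, 490]
165 [38, 50, 34, 35, 2, 31, 48, 41, 35, 24, 47, 51, 0, 28, 21, 24, 12, 36, 99, 319, 489, 476, 489, 469, 483, 486, 485, 477, 467, 482, 475, 468, 492, 475, 482, 467, 481, 499, 474, 484]
```

>>> move_arm:
  motion: "0 0 -1.5 0 0 0; 0 0 -2.9 0 0 0; 0 0 -2.9 0 0 0; 0.3 -0.03 -2.9 0 0 0; 0.5 -0.05 -2.9 0 0 0; 0.5 -0.05 -2.9 0 0 0; 0.5 -0.05 -2.9 0 0 0"

```text
time: 11.78
tool_pos: [594.8, -26.0, 13.4]
tcp_rot: [-90.0, -0.0, -95.4]
ft_force: [-4.5, 1.0, 2.4]
finger_gap: 58.9
```

>>> move_arm:
  motion: "0.1 -0.01 0 0 0 0; 0.1 -0.01 0 0 0 0; 0.1 -0.01 0 0 0 0"

```text
time: 12.03
tool_pos: [594.9, -26.0, 13.4]
tcp_rot: [-90.1, -0.0, -95.4]
ft_force: [-9.3, 0.6, 6.8]
finger_gap: 58.7
```

>>> move_arm:
  motion: "0.1 -0.01 0 0 0 0; 0.1 -0.01 0 0 0 0; 0.1 -0.01 0 0 0 0"

```text
time: 12.28
tool_pos: [595.0, -26.0, 13.4]
tcp_rot: [-90.2, -0.0, -95.4]
ft_force: [-15.5, 1.7, 12.6]
finger_gap: 58.8
```

>>> move_arm:
  motion: "-0.1 0.01 0.1 0 0 0; -0.13 0.01 0.15 0 0 0; -0.13 0.01 0.15 0 0 0; -0.13 0.01 0.15 0 0 0"

```text
time: 12.62
tool_pos: [594.9, -26.0, 13.4]
tcp_rot: [-90.0, 0.0, -95.4]
ft_force: [-4.9, 1.0, -2.2]
finger_gap: 58.7
```

Run:
```python
from h import *
for i in range(3):
    s=readout.sense();print(s['tool_pos'].round(1),s['tcp_rot'].round(2),s['ft_force'].round(1),s['wrist_torque'].round(2)); eyes.snapshot('side')
```

```text
[594.9 -26.   13.4] [-90.01   0.   -95.39] [-4.9  1.  -2.2] [ 0.15  0.59 -0.02]
[594.9 -26.1  13.4] [-90.01   0.   -95.39] [-4.4  1.2 -1. ] [ 0.15  0.57 -0.  ]
[594.9 -26.1  13.4] [-9.001e+01  1.000e-02 -9.539e+01] [-4.9  0.3 -0.1] [0.19 0.67 0.01]
```

>>> move_arm:
  motion: "-0.05 0 0.05 0 0 0; -0.08 -0.3 0.05 0 0 0; -0.11 -0.6 0.05 0 0 0; -0.14 -0.9 0.05 0 0 0; -0.17 -1.2 0.05 0 0 0; -0.19 -1.5 0.05 0 0 0; -0.19 -1.5 0.05 0 0 0; -0.19 -1.5 0.05 0 0 0"

```text
time: 13.43
tool_pos: [593.0, -41.6, 13.4]
tcp_rot: [-90.0, -0.0, -95.4]
ft_force: [-0.3, -0.6, -7.3]
finger_gap: 58.9
```

>>> move_arm:
  motion: "-0.01 -0.1 0 0 0 0; -0.02 -0.2 0 0 0 0; -0.02 -0.2 0 0 0 0"

```text
time: 13.68
tool_pos: [592.7, -43.3, 13.4]
tcp_rot: [-90.0, -0.0, -95.4]
ft_force: [0.3, -0.5, -7.3]
finger_gap: 58.5
```

>>> move_arm:
  motion: "-0.01 -0.1 0 0 0 0; -0.01 -0.1 0 0 0 0; -0.01 -0.1 0 0 0 0"

```text
time: 13.93
tool_pos: [592.7, -44.2, 13.5]
tcp_rot: [-90.0, -0.0, -95.4]
ft_force: [-0.6, 0.2, -7.1]
finger_gap: 59.1
```

>>> move_arm:
  motion: "-0.01 -0.1 0 0 0 0; -0.01 -0.1 0 0 0 0; -0.01 -0.1 0 0 0 0"

```text
time: 14.18
tool_pos: [592.5, -45.2, 13.4]
tcp_rot: [-90.0, -0.0, -95.4]
ft_force: [0.8, -0.8, -7.0]
finger_gap: 58.7
```

>>> move_arm:
  motion: "-0.01 -0.07 0 0 0 0; -0.01 -0.07 0 0 0 0; -0.01 -0.07 0 0 0 0"

```text
time: 14.43
tool_pos: [592.5, -45.9, 13.5]
tcp_rot: [-90.0, 0.0, -95.4]
ft_force: [-0.1, 1.1, -6.9]
finger_gap: 58.6
```

>>> move_arm:
  motion: "-0.01 -0.07 0 0 0 0; -0.01 -0.07 0 0 0 0; -0.01 -0.07 0 0 0 0"

```text
time: 14.68
tool_pos: [592.4, -46.6, 13.5]
tcp_rot: [-90.0, 0.0, -95.4]
ft_force: [-0.1, -0.4, -7.7]
finger_gap: 58.9
```

>>> move_arm:
  motion: "-0.01 -0.07 0 0 0 0; -0.01 -0.07 0 0 0 0; -0.01 -0.07 0 0 0 0"

```text
time: 14.93
tool_pos: [592.3, -47.3, 13.5]
tcp_rot: [-90.0, 0.0, -95.4]
ft_force: [-1.3, 0.1, -8.1]
finger_gap: 58.8
```

>>> move_arm:
  motion: "-0.01 -0.07 0 0 0 0; -0.01 -0.07 0 0 0 0; -0.01 -0.07 0 0 0 0"

```text
time: 15.18
tool_pos: [592.2, -47.9, 13.5]
tcp_rot: [-90.0, 0.0, -95.4]
ft_force: [1.3, 0.8, -7.1]
finger_gap: 58.5
```

>>> move_arm:
  motion: "-0.01 -0.07 0 0 0 0; -0.01 -0.07 0 0 0 0; -0.01 -0.07 0 0 0 0"

```text
time: 15.43
tool_pos: [592.2, -47.9, 13.5]
tcp_rot: [-90.0, 0.1, -95.4]
ft_force: [0.1, 4.9, -7.0]
finger_gap: 58.8
```

>>> move_arm:
  motion: "-0.01 -0.07 0 0 0 0; -0.01 -0.07 0 0 0 0; -0.01 -0.07 0 0 0 0"

```text
time: 15.68
tool_pos: [592.2, -47.9, 13.5]
tcp_rot: [-90.0, 0.1, -95.4]
ft_force: [1.4, 8.1, -7.4]
finger_gap: 58.8
```

Nipped at about 8 N with the stone just on the slab. I'll ease the pressure, settle the stone and release.

>>> move_arm:
  motion: "0 0 0 0 0 0; 0 0 0 0 0 0; 0 0 0 0 0 0; 0 0.03 -0.04 0 0 0; 0 0.06 -0.08 0 0 0; 0 0.08 -0.1 0 0 0; 0 0.08 -0.1 0 0 0; 0 0.08 -0.1 0 0 0"

```text
time: 16.35
tool_pos: [592.2, -47.9, 13.4]
tcp_rot: [-90.0, 0.0, -95.4]
ft_force: [-3.2, 4.6, 0.1]
finger_gap: 58.8
```

Run:
```python
from h import *
s=readout.sense();print(s['tool_pos'].round(1),s['tcp_rot'].round(2),s['ft_force'].round(1),s['wrist_torque'].round(2),s['joint_pos'].round(1));
```

```text
[592.2 -47.9  13.4] [-8.999e+01  5.000e-02 -9.538e+01] [-3.2  4.6  0.1] [ 0.75  0.57 -0.02] [-9.6 18.4 96.6  0.1 64.9 -4.2]
```

>>> move_arm:
  motion: "0 0 0 0 0 0; 0 0 0 0 0 0; 0 0 0 0 0 0; 0 0 0 0 0 0; 0 0 2 0 0 0; 0 0 5 0 0 0; 0 0 9 0 0 0; 0 0 13 0 0 0; 0 0 14 0 0 0; 0 0 14 0 0 0"
  fingers: 7.4

```text
time: 17.18
tool_pos: [595.6, -49.4, 158.8]
tcp_rot: [-89.4, -0.1, -95.4]
ft_force: [0.4, 0.1, -0.4]
finger_gap: 73.9
```

Run:
```python
from h import *
d=snap('wrist','wr6');c=snap('scene','sc6')
s=readout.sense();print(s['tool_pos'].round(1),s['ft_force'].round(1))
cv2.imwrite('pics/w6b.png',cv2.resize(d['image'],(800,600),interpolation=cv2.INTER_CUBIC))
```

```text
[592.6 -48.8 153.2] [ 0.1 -0.1 -0.3]
```

View pics/w6b.png

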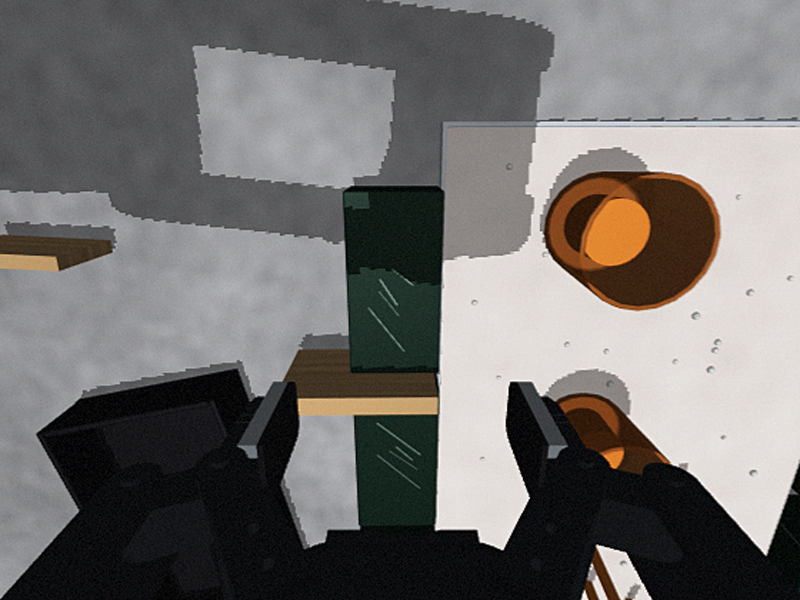

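Stone lies along the edging, in line with the last stone (its sides at (344–443,187) down to (350–440,372)), with the spacer nipped at (300–438,405). Now fetching the spacer.

>>> move_arm:
  motion: "-0.5 -1 0 0 0 7; -1 -2 0 0 0 14; -1.5 -3 0 0 0 21; -2 -4 0 0 0 28; -2.5 -5 0 0 0 35; -2.81 -6.12 0 0 0 42; -2.81 -6.12 0 0 0 49; -2.81 -6.12 0 0 0 56; -2.81 -6.12 0 0 0 63; -2.81 -6.12 0 0 0 70"
  fingers: 3.2

```text
time: 18.12
tool_pos: [562.5, -109.7, 149.9]
tcp_rot: [-90.0, 0.2, -25.1]
ft_force: [-0.5, -0.3, 0.4]
finger_gap: 32.3
```

>>> move_arm:
  motion: "0 0 0 0 0 7; 0 0 0 0 0 14; 0 0 0 0 0 20; 0 0 -1 0 0 20; 0 0 -3 0 0 20; 0 0 -5 0 0 20; 0 0 -5 0 0 20; 0 0 -5 0 0 20; 0 0 -5 0 0 20"

```text
time: 18.87
tool_pos: [563.6, -109.7, 102.2]
tcp_rot: [-90.0, 0.1, -5.5]
ft_force: [-0.1, -0.1, 0.7]
finger_gap: 32.0
```

Run:
```python
from h import *
d=snap('wrist','wr7')
s=readout.sense();print(s['tool_pos'].round(1),s['tcp_rot'].round(2),s['ft_force'].round(1),s['finger_gap'])
# spacer top edges: wood-coloured mask columns on rows away from fingers
im=d['image'].astype(int);m=(im[...,2]-im[...,0]>40)
for y in range(120,260,12):
    x=np.where(m[y,200:360])[0]+200
    if len(x): print(y,x.min(),x.max(),len(x))
p=proj(d,[563.7,-109.8,70]);print('expected spacer px',p, proj(d,[523.9,-106,70]),d['cx'])
```

```text
[ 564.3 -109.9  103.2] [-9.001e+01 -4.000e-02 -5.470e+00] [-0.3  0.6  0.3] 31.978573967159424
156 275 288 4
168 271 291 21
180 271 291 21
192 271 291 21
204 272 291 20
216 271 290 20
228 271 290 20
240 272 290 19
252 273 290 18
expected spacer px [281.48364116 247.63980954] [281.36227817 186.13753865] 281.2755737601906
```

The spacer is centred in the jaws to within a pixel. Descend, pinch lightly, draw up.

>>> move_arm:
  motion: "0 0 -3 0 0 0; 0 0 -5 0 0 0; 0 0 -5.5 0 0 0; 0 0 -5.5 0 0 0; 0 0 -5.5 0 0 0"

```text
time: 19.33
tool_pos: [564.7, -110.0, 48.8]
tcp_rot: [-90.0, -0.1, -5.4]
ft_force: [-0.2, -0.2, 0.5]
finger_gap: 31.8
```

>>> move_arm:
  motion: "0 0 0 0 0 0; 0 0 0 0 0 0; 0 0 0 0 0 0; 0 0 0 0 0 0; 0 0 0 0 0 0; 0 0 0 0 0 0"
  fingers: 0.8
  squeeze: 25

```text
time: 19.83
tool_pos: [565.5, -110.0, 49.7]
tcp_rot: [-90.0, -0.2, -5.4]
ft_force: [0.2, 1.0, 6.4]
finger_gap: 11.6
```

>>> move_arm:
  motion: "0 0 0.2 0 0 0; 0 0 0.5 0 0 0; 0 0 1 0 0 0; 0 0 1.6 0 0 0; 0 0 2.4 0 0 0; 0 0 3.4 0 0 0; 0 0 4.6 0 0 0; 0 0 6 0 0 0; 0 0 8 0 0 0; 0 0 9 0 0 0"

```text
time: 20.67
tool_pos: [565.2, -110.2, 141.1]
tcp_rot: [-90.0, -0.2, -5.4]
ft_force: [-1.7, -0.7, -0.2]
finger_gap: 11.3
```

Run:
```python
from h import *
s=readout.sense();print(s['tool_pos'].round(1),s['ft_force'].round(1),s['finger_gap'])
c=snap('scene','sc8');snap('wrist','wr8')
W=load('wr3');R=lambda u,v,z:ray(W,u*.7,v*.7,z)[:2].round(1)
print('tray corners wr3',R(386,113,45),R(5,190,45),R(398,122,0))
```

```text
[ 565.2 -110.2  141.1] [-1.7 -0.7 -0.2] 11.266743257334731
tray corners wr3 [ 463.6 -109.8] [ 482.5 -325. ] [ 466.1 -104.1]
```

>>> move_arm:
  motion: "-3 -2.3 0 0 0 3; -6 -4.6 0 0 0 6; -9 -6.9 0 0 0 9; -12 -9.2 0 0 0 10.4; -14.8 -11.4 0 0 0 10.4; -14.8 -11.4 0 0 0 10.4; -14.8 -11.4 -3 0 0 10.4; -14.8 -11.4 -5.5 0 0 10.4; -14.8 -11.4 -5.5 0 0 10.4; -14.8 -11.4 -5.5 0 0 10.4"

```text
time: 21.6
tool_pos: [414.3, -222.6, 80.7]
tcp_rot: [-89.8, 0.2, 5.0]
ft_force: [0.5, -1.5, -0.2]
finger_gap: 11.5
```

>>> move_arm:
  motion: "0 0 -1.5 0 0 0; 0 0 -2.6 0 0 0; 0 0 -2.9 0 0 0; 0 0 -2.9 0 0 0; 0 0 -2.9 0 0 0"

```text
time: 22.02
tool_pos: [416.5, -224.0, 54.4]
tcp_rot: [-90.0, -0.0, 5.0]
ft_force: [-0.4, 0.4, 2.4]
finger_gap: 11.4
```

Touching the floor (Fz 2.4 N, up from about 0). Release and go up.

>>> move_arm:
  motion: "0 0 0 0 0 0; 0 0 0 0 0 0; 0 0 0 0 0 0; 0 0 0 0 0 0; 0 0 2 0 0 0; 0 0 5 0 0 0; 0 0 9 0 0 0; 0 0 12 0 0 0; 0 0 15 0 0 0; 0 0 15 0 0 0"
  fingers: 3.2

```text
time: 22.85
tool_pos: [418.8, -225.7, 210.9]
tcp_rot: [-90.4, -0.5, 5.0]
ft_force: [0.1, 0.5, 0.7]
finger_gap: 31.8
```

>>> move_arm:
  motion: "-3 -1 3 0 0 0; -6 -1 6 0 0 0; -6 -1 8 0 0 0; -6 -1 8 0 0 0; -6 -1 8 0 0 0"

```text
time: 23.27
tool_pos: [356.4, -234.5, 285.0]
tcp_rot: [-90.2, -0.2, 5.0]
ft_force: [0.0, -0.7, -0.4]
finger_gap: 32.2
```

Run:
```python
from h import *
c=snap('scene','sc9');w=snap('wrist','wr9');s=snap('side','sd9')
A=cv2.resize(c['image'][190:310,90:310],(800,436),interpolation=cv2.INTER_CUBIC)
B=cv2.resize(s['image'][235:355,240:400],(220,165),interpolation=cv2.INTER_CUBIC)
cv2.imwrite('pics/f.png',A)
a=load('scene0')['image'].astype(int);b=c['image'].astype(int)
```

```text
(no output)
```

View pics/f.png

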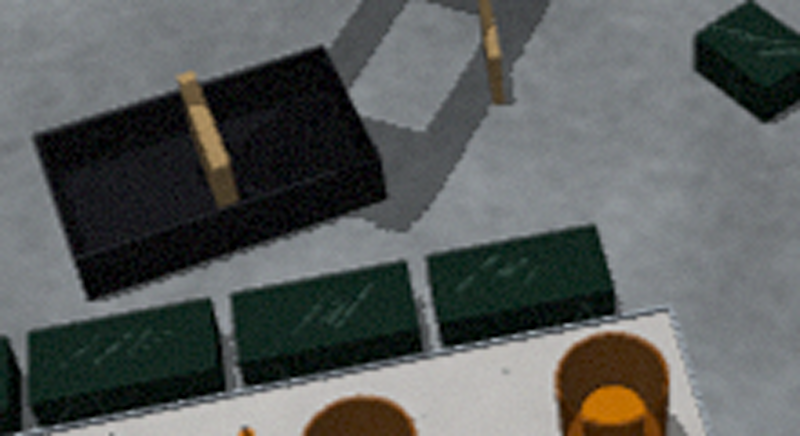

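The spacer stands in the tray at (208,140). The new stone at (520,285) is in line, and the joint at (418,310) looks even at about 12 mm. The last stone's edges haven't moved since the first picture. Handing in.

```bash
python3 -c "
from h import *
print(r.hand_in())"
```

```text
the job is handed in; nothing more can be done
None
```

The new stone is laid at the open end of the kerb and the job is handed in, at about 23 s of robot time. No verdict was reported.

**What I did:** I stood the middle-sized spacer against the last laid stone. I then gripped the full-length square stone across its width, set it down by feel against the edging and pressed it up until the spacer was nipped. After releasing the stone I drew the spacer straight up, stood it in the tray and moved clear.

**Last checks**
- **Nip:** the force along the run peaked at about 8 N, under the 12 N the last stone's bed holds.
- **Joint:** about 12 mm in the final scene picture. My pixel estimates were 11.7 and 13 mm at the two sides. That is coarse, so how even it is was only judged by eye.
- **Line:** by the arm's position readings the stone sits about 0.6 mm off the edging contact. The last wrist picture showed it parallel.
- **Last laid stone:** its edges are in the same place as in the first picture, within about a pixel (roughly 1 to 2 mm).
- **Spacer:** standing in the tray, with the gripper clear of everything.
- **Other things:** I didn't measure the other stones, the mallet or the glasses at the end. The half stone and glasses in the last crop look unmoved, and the arm never went close to any of them.

No check failed. Early on, my camera readings of the edging differed by about 4 mm, so I used contact to set the stone against it.

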